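# Let the wide geranium pot down on its hoist

## Robot

A 7-joint arm with a two-finger parallel gripper is mounted at the origin on the work surface. World frame = base frame: x ahead of the robot, y to its left, z up, the work surface at z = 0. Lengths are in m, angles in rad, forces in N, time in s.
With the tool pointing down it reaches from about 0.425 to 0.925 m from the base axis. Payload 6.8 kg.
Tool frame: the origin (TCP) lies on the front face of the gripper's body, between the roots of the fingers; the fingertips stand 73 mm ahead of it and the grasp point (between the pads) lies 54 mm ahead of it; z points along the fingers, y is the line along which they close (so a half turn about z gives the same grasp; the last joint's range is limited). The gripper opens to 85 mm and grips with 20 to 120 N. Pads are 22 mm wide; open, the fingers measure 114 mm over their backs; the gripper's body (76 mm by 85 mm) begins 54 mm behind the grasp point. The pads swing forward as they close: fully open they stand 13 mm farther back than shut.
Start: joints at [-1.287, 0.477, 0.022, 1.555, -0.011, 1.109, -0.083], TCP at [0.258, 0.624, 0.304] pointing down, gripper open.
Joint ranges: [-2.96, 2.96], [-0.34, 2.1], [-1.41, 1.46], [0.24, 2.44], [-1.37, 4.51], [0.17, 1.92], [-2.96, 2.96]. Speed limits (rad/s): [2.39, 2.39, 3.14, 3.14, 3.14, 3.14, 3.14].

## Interface

Orientations are given as a unit quaternion [w, x, y, z].
In Python, from station import bot, optics gives the robot as it stands.
- The arm moves only by the tool drive_tool, never from a script. Its argument "deltas" is a list of rows, each an object with "gripper": the closure in counts, from 0 (fully open) to 255 (shut); "offset": the shift along the tool's x, y, z in units of 1000 mm (1.0 is 1000 mm), a list of three; "angular": the turn, a rotation vector about the tool's x, y, z in units of 45 degrees (1.0 is 45 degrees), a list of three. In form: [{"gripper": gripper, "offset": [dx, dy, dz], "angular": [rx, ry, rz]}, ...]. A call has 1 to 5 rows; each row is the pose to reach, as a shift and turn from the pose commanded when the call began, along the tool's axes at that moment; what a row does not reach only later rows make up. A row lasts 1/10 s, in which the tool goes at most 50 mm and 8.59 degrees, less where a joint would pass 70% of its speed; a pose out of reach is approached as far as the arm can. A call with a number of a shift or a turn outside -1 to 1 is refused whole. A call with a gripper value outside its range is refused whole. The fingers move at their own pace and stop on an object; "grip_force" is the grip in N (left out, the last holds). Time passes only in rows, so rows that repeat a pose let the fingers close. It gives the time, the measured TCP pose, the force, the opening and the grip force at its end, in the units of the state.
- bot.get_obs(): the state, without advancing time (a new reading comes with each control period).
- optics.read_camera(name): name is "scene" or "top" or "wrist"; returns the picture (400x640x3 uint8, blue, green, red); there is no depth.
- optics.camera_model(name): a dict with "fx", "fy", "cx", "cy" (pixels), "cam_to_world" (4x4, takes a point from camera to world coordinates). Camera axes: x right, y up, looking along -z (the intrinsics and any distortion apply to the point x, -y, -z); pixel columns grow to the right and rows downward; lengths in m; the calibration is good to about 2 mm. A picture is of the moment at which its call begins: read the wrist's pose just before it. camera_model takes no time and is no camera call; for the wrist camera it gives the pose at the moment of the call.
- bot.hand_in(): hands the job in; it is judged then, once.
The state is a dict: "t": time; "q": joint angles; "joint_vel": joint speeds; "joint_torque": joint torques, N m; "eef_pos": TCP position; "tool_rot": TCP orientation; "contact_force": force on the tool from outside, world axes, zero at the start; "torque": the same for the moment, N m; "gripper_width": opening from 0.0 (shut) to 1.0 (fully open); "grasp_force": force on a finger pad.
Only numpy, scipy, OpenCV 4.12 (cv2) and the standard library are available. Lean on these libraries where they do the work, as an engineer would, in place of code of your own. Each camera call takes 0.05 s, during which the arm holds its last target. There are 200 camera calls.

## Task

The wide geranium pot hangs raised on its little table hoist. Take its crank by the grip, squeeze the pawl trigger to lift the pawl out of the ratchet, ease the crank back slowly with the load in hand - never let it run - until the pot is all the way down on its saucer, then let go. Leave the hoist with the slim pot as it is.

Things in the scene. Friction and masses are not known exactly. Their poses are not given: they have to be found in the camera images.
- grip_a (a point): Grasp point on the wide-pot hoist's crank, 125 mm above the table, moving with the crank. x points level outward from the crank's upright axis, 106 mm behind it (-x); z up. Close along x, from above. Outside: fixed black grip bar, outer face at x +12 mm, 28 mm wide. Inside: steel trigger plate, inner face at -24 mm free, -12 mm squeezed, 20 mm wide. Tops 147 mm high, arm below them 72 mm.
- crank_a (a joint): Angle of that crank, rad: grows as the pot comes down, clockwise seen from above; 1.1 is the bottom stop, pot on its saucer. The pot sinks 80 mm per rad. It starts near 0, held by the pawl; teeth are 0.25 apart, the last holds near 0.75. The pot (0.5 to 0.8 kg) pulls the grip that way with 4 to 6 N; let go with the pawl lifted, it runs down at once.
- pawl_a (a joint): Slide of that crank's pawl with its trigger plate, m: 0 in the ratchet, clear of the teeth from 0.006, 0.012 fully squeezed. Squeezing trigger and grip bar together (pair 36 mm thick free, 24 mm squeezed) moves the trigger out towards the bar and lifts the pawl; its spring pushes back with 4 N, 7 N when squeezed. Toothed wheel: 116 mm across, under the arm.
- grip_b (a point): The same point on the other hoist's crank, to be left alone. That hoist carries a slim pot, 80 mm across, 116 mm high (the wide one: 126 across, 72 high; both terracotta with geraniums). The hoists are else alike, side by side either way round: crank at the robot's end of a 360 x 130 mm foot, two-rod mast 292 mm high 110 mm beyond the crank's axis, pot on its far side.

How it is judged:
On the way:
1. the pawl is lifted clear of the ratchet with the pot still high (value of joint pawl_a above 0.006 m and value of joint crank_a below 0.4 rad), for 0.1 s.
At the end, for the whole second after the job is handed in: the wide pot is down on its saucer (crank past 0.97 rad, that is within 10 mm of the bottom) and at rest, and the grip of the other hoist's crank is within 20 mm of where it was (value of joint crank_a above 0.97 rad and velocity of joint crank_a between -0.1 and 0.1 rad/s and distance of grip_b from where it was at the start of the episode below 0.02 m); the robot touches nothing.
It fails at once if the wide pot runs down out of hand (crank faster than 2.5 rad/s, 0.2 m/s at the pot, before the last 10 mm) (velocity of joint crank_a above 2.5 rad/s and value of joint crank_a below 0.97 rad).
It fails at once if the other hoist is worked (its crank's grip moved by more than 20 mm) (distance of grip_b from where it was at the start of the episode above 0.02 m).
It also fails if it takes over 35 s, if anything falls off the work surface, if the arm or the gripper's body presses on something with over 40 N, if the wrist force passes 120 N, or if a joint passes its speed limit or range.

## Working session

There is one attempt and no reset: what is moved stays moved. The work goes in short steps, Python scripts to look and compute and a tool call to move; the robot and the scene stay as the last step left them, time stands still between calls to the robot, and variables do not carry over. Pictures are saved under pics/ and viewed, at most 10 in all, crops included, and the job is handed in when it is done.

Besides the shell and the picture viewer there is one more tool, called after "Emit:" by a JSON object that holds its "op" and its "data", one argument or row to a line. drive_tool: Moves the arm, as the interface text tells. Its arguments: {"type":"object","properties":{"deltas":{"type":"array"},"grip_force":{"type":"number"}},"required":["deltas"]}

```bash
mkdir -p pics; python3 - <<'E'
from station import bot, optics
import cv2,numpy as np
np.set_printoptions(precision=4,suppress=True)
for n in ("scene","top"):
    cv2.imwrite(f"pics/{n}0.png",optics.read_camera(n)); m=optics.camera_model(n)
    print(n,m)
print(bot.get_obs())
E
```

```text
scene {'fx': 474.2251910834457, 'fy': 474.2251910834457, 'cx': 321.5012922939657, 'cy': 201.23219030741132, 'cam_to_world': array([[ 0.3196, -0.7089,  0.6287,  1.2972],
       [ 0.9474,  0.2507, -0.1989, -0.2743],
       [-0.0166,  0.6592,  0.7518,  0.9862],
       [ 0.    ,  0.    ,  0.    ,  1.    ]])}
top {'fx': 367.49342957182637, 'fy': 367.49342957182637, 'cx': 321.6466956335702, 'cy': 200.63659500317542, 'cam_to_world': array([[-0.0205,  0.9953, -0.0951,  0.5044],
       [-0.9998, -0.0209, -0.0037, -0.0463],
       [-0.0057,  0.095 ,  0.9955,  0.8299],
       [ 0.    ,  0.    ,  0.    ,  1.    ]])}
{'t': 0.1, 'q': array([-1.2871,  0.4777,  0.0223,  1.5563, -0.0115,  1.1093, -0.0831]), 'joint_vel': array([ 0.0003,  0.0002,  0.0006, -0.0008,  0.0004, -0.0019,  0.0007]), 'joint_torque': array([  0.0038, -59.7764,   1.6133, -28.1956,   0.0128,   0.0051,
         0.    ]), 'eef_pos': array([0.2576, 0.6235, 0.303 ]), 'tool_rot': array([-0.0001,  0.1946,  0.9809, -0.0008]), 'contact_force': array([ 0.0264,  0.8819, -0.7253]), 'torque': array([-0.0118,  0.0356, -0.0094]), 'grasp_force': 0.0, 'gripper_width': 1.0027955404627327}
```

View pics/top0.png

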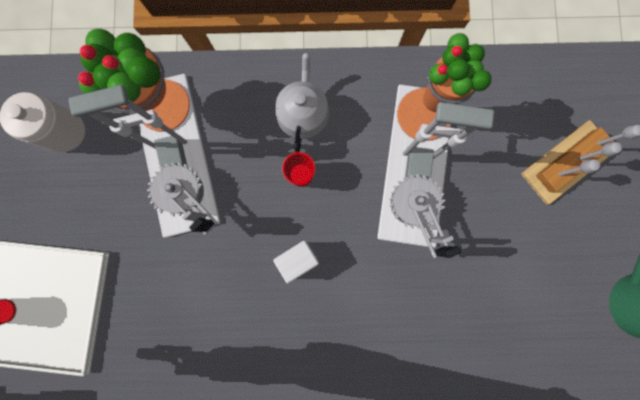

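View pics/scene0.png

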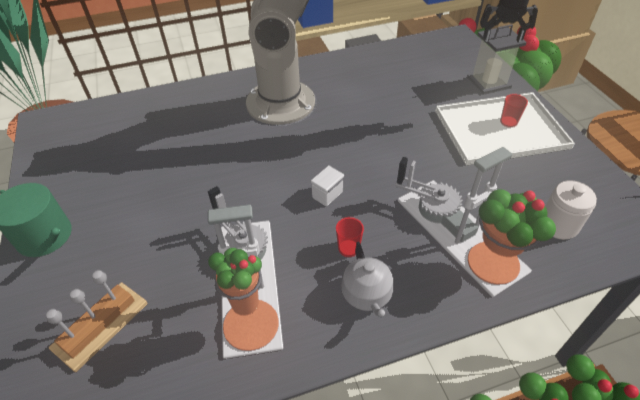

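The top view shows the wide pot on the left (+y) hoist: wheel near (175,190), grip near (203,224). The slim one is on the right with its grip near (446,249). I'll zoom in on the wide one.

```bash
python3 - <<'E'
import cv2
a=cv2.imread("pics/top0.png")[150:250,130:240]; b=cv2.imread("pics/scene0.png")[140:240,380:490]
cv2.imwrite("pics/z.png",cv2.hconcat([cv2.resize(x,(400,364),interpolation=cv2.INTER_CUBIC) for x in (a,b)]))
E
```

```text
(no output)
```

View pics/z.png

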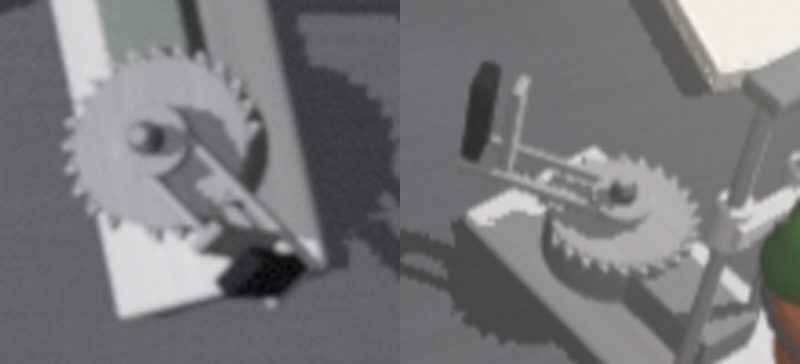

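The bolt sits at about (170.7,187.1) in top and (442,192) in scene. The bar top is near (404,158) in scene. I'll triangulate these.

```bash
cat > h.py <<'E'
import numpy as np
from station import bot, optics
np.set_printoptions(precision=4,suppress=True)
def ray(m,u,v):
    d=np.array([(u-m["cx"])/m["fx"],-(v-m["cy"])/m["fy"],-1]); T=np.array(m["cam_to_world"])
    return T[:3,3],T[:3,:3]@d
def atz(m,u,v,z):
    o,d=ray(m,u,v); return o+d*(z-o[2])/d[2]
def proj(m,p):
    T=np.array(m["cam_to_world"]); c=T[:3,:3].T@(np.asarray(p)-T[:3,3])
    return np.array([m["cx"]-m["fx"]*c[0]/c[2], m["cy"]+m["fy"]*c[1]/c[2]])
def tri(*r):
    A=[];b=[]
    for o,d in r:
        d=d/np.linalg.norm(d);P=np.eye(3)-np.outer(d,d);A.append(P);b.append(P@o)
    return np.linalg.lstsq(np.vstack(A),np.hstack(b),rcond=None)[0]
E
python3 - <<'E'
from h import *
t=optics.camera_model("top");s=optics.camera_model("scene")
c=lambda x,y:(130+x/3.64,150+y/3.64)
k=lambda x,y:(380+(x-400)/3.64,140+y/3.64)
print("bolt",tri(ray(t,*c(148,135)),ray(s,*k(624,185))))
print("bar top top@.147",atz(t,*c(245,265),.147),"scene",atz(s,*k(489,68),.147))
print("trig top scene",atz(s,*k(522,80),.147), "wheel", [atz(t,*c(165,145),z) for z in(.05,.06)])
print("mast top",[atz(t,*p,.292) for p in((75,106),(125,95))], [atz(s,*p,.292) for p in((477,163),(507,153))])
E
```

```text
bolt [0.6104 0.2667 0.0823]
bar top top@.147 [0.5331 0.1883 0.147 ] scene [0.5292 0.1928 0.147 ]
trig top scene [0.5478 0.2091 0.147 ] wheel [array([0.6087, 0.2696, 0.05  ]), array([0.6074, 0.2656, 0.06  ])]
mast top [array([0.7075, 0.326 , 0.292 ]), array([0.7229, 0.2506, 0.292 ])] [array([0.7242, 0.248 , 0.292 ]), array([0.7188, 0.3233, 0.292 ])]
```

Emit:
{"op": "drive_tool", "data": {
  "deltas": [
    {"gripper": 0,"offset": [-0.04,-0.028,0],"angular": [0,0,0]},
    {"gripper": 0,"offset": [-0.08,-0.056,0],"angular": [0,0,0]},
    {"gripper": 0,"offset": [-0.12,-0.084,0],"angular": [0,0,0]},
    {"gripper": 0,"offset": [-0.16,-0.112,0],"angular": [0,0,0]},
    {"gripper": 0,"offset": [-0.2,-0.14,0],"angular": [0,0,0]}
  ]
}}

```text
t: 0.6
eef_pos: [0.3898, 0.4161, 0.3036]
tool_rot: [-0.0, 0.195, 0.981, -0.0]
contact_force: [0.9, -0.1, -0.8]
gripper_width: 1.0
grasp_force: 0.0
```

Emit:
{"op": "drive_tool", "data": {
  "deltas": [
    {"gripper": 0,"offset": [-0.04,-0.028,0],"angular": [0,0,0.1]},
    {"gripper": 0,"offset": [-0.08,-0.056,0],"angular": [0,0,0.2]},
    {"gripper": 0,"offset": [-0.12,-0.084,0],"angular": [0,0,0.3]},
    {"gripper": 0,"offset": [-0.16,-0.112,0],"angular": [0,0,0.4]},
    {"gripper": 0,"offset": [-0.19,-0.135,0],"angular": [0,0,0.51]}
  ]
}}

```text
t: 1.1
eef_pos: [0.5144, 0.2175, 0.3038]
tool_rot: [0.0, 0.389, 0.921, -0.0]
contact_force: [0.5, -0.3, 0.9]
gripper_width: 0.997
grasp_force: 0.0
```

Emit:
{"op": "drive_tool", "data": {
  "deltas": [
    {"gripper": 0,"offset": [0,0,0],"angular": [0,0,0]},
    {"gripper": 0,"offset": [0,0,0],"angular": [0,0,0]},
    {"gripper": 0,"offset": [0,0,0],"angular": [0,0,0]}
  ]
}}

```text
t: 1.4
eef_pos: [0.5124, 0.2221, 0.3036]
tool_rot: [-0.0, 0.385, 0.923, 0.0]
contact_force: [-0.7, -0.0, -0.2]
gripper_width: 1.001
grasp_force: 0.0
```

```bash
python3 - <<'E'
from h import *
import cv2
m=optics.camera_model("wrist");im=optics.read_camera("wrist");np.save("m1.npy",m,allow_pickle=True)
cv2.imwrite("pics/w1.png",im)
print(m,bot.get_obs())
for p in([.61,.267,.082],[.534,.193,.147],[.531,.190,.147]): print(proj(m,p))
E
```

```text
{'fx': 288.7752622506098, 'fy': 288.7752622506098, 'cx': 319.4777338129281, 'cy': 195.74658939592229, 'cam_to_world': array([[ 0.7103, -0.6679, -0.2222,  0.456 ],
       [ 0.7039,  0.6738,  0.2247,  0.2802],
       [-0.0003, -0.316 ,  0.9488,  0.3737],
       [ 0.    ,  0.    ,  0.    ,  1.    ]])} {'t': 1.45, 'q': array([-0.7292,  0.2885,  0.2548,  1.852 , -0.0856,  1.0121,  0.3426]), 'joint_vel': array([-0.0053, -0.0017,  0.0003,  0.0004, -0.0001,  0.0016, -0.001 ]), 'joint_torque': array([  0.7254, -44.5081,   3.3976, -26.5167,   0.0483,   0.0054,
        -0.0002]), 'eef_pos': array([0.5123, 0.2224, 0.3036]), 'tool_rot': array([-0.0004,  0.3844,  0.9232,  0.    ]), 'contact_force': array([ 0.73  ,  0.0011, -0.3543]), 'torque': array([0.006 , 0.0079, 0.0125]), 'grasp_force': 0.0, 'gripper_width': 0.9989007735806255}
[411.6081 213.7734]
[312.6976 240.7101]
[307.8373 240.7292]
```

View pics/w1.png

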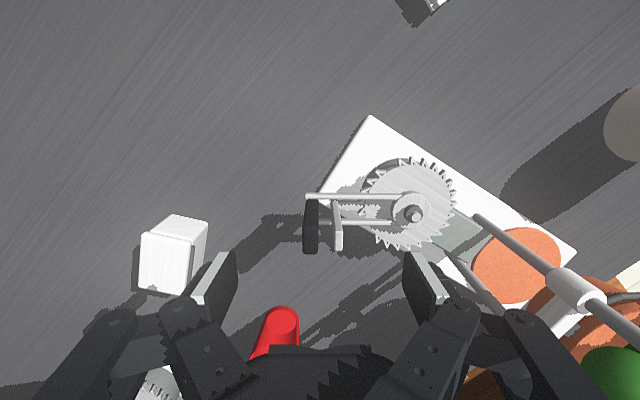

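The wrist view shows the bolt at (413,215). The bar's top face centre is about (310,235), with its lower edge at 253. The trigger's top centre is about (339,237).

```bash
python3 - <<'E'
from h import *
import cv2
m=np.load("m1.npy",allow_pickle=True).item();s=optics.camera_model("scene");t=optics.camera_model("top")
b=tri(ray(m,413,215),ray(t,170.7,187.1),ray(s,441.5,190.8));print("axis",b)
bar=atz(m,310,235,.147);tr=atz(m,339,237,.147);print(bar,tr)
for p in(bar,tr):
  d=(p-b)[:2];print(np.hypot(*d),np.degrees(np.arctan2(d[1],d[0])))
im=cv2.imread("pics/w1.png")[180:270,290:440]
cv2.imwrite("pics/w1z.png",cv2.resize(im,None,fx=5,fy=5,interpolation=cv2.INTER_CUBIC))
E
```

```text
axis [0.6108 0.2666 0.083 ]
[0.5285 0.1953 0.147 ] [0.5477 0.2117 0.147 ]
0.10895841590748408 -139.0957550940011
0.08370846045430246 -138.94103233975932
```

View pics/w1z.png

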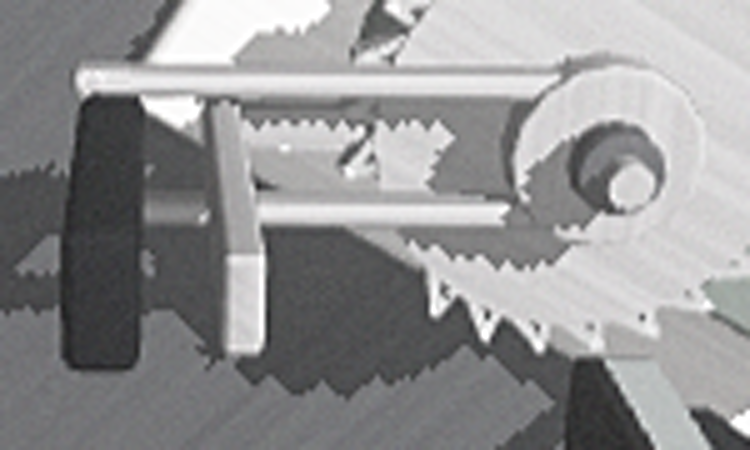

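Emit:
{"op": "drive_tool", "data": {
  "deltas": [
    {"gripper": 0,"offset": [-0.035,-0.005,0],"angular": [0,0,0.035]},
    {"gripper": 0,"offset": [-0.035,-0.005,0.03],"angular": [0,0,0.035]},
    {"gripper": 0,"offset": [-0.035,-0.005,0.05],"angular": [0,0,0.035]},
    {"gripper": 0,"offset": [-0.035,-0.005,0.06],"angular": [0,0,0.035]},
    {"gripper": 0,"offset": [-0.035,-0.005,0.06],"angular": [0,0,0.035]}
  ]
}}

```text
t: 1.95
eef_pos: [0.533, 0.1933, 0.2426]
tool_rot: [-0.001, 0.397, 0.918, -0.001]
contact_force: [0.3, -0.3, 0.2]
gripper_width: 1.0
grasp_force: 0.0
```

Emit:
{"op": "drive_tool", "data": {
  "deltas": [
    {"gripper": 0,"offset": [0,0,0],"angular": [0,0,0]}
  ]
}}

```text
t: 2.05
eef_pos: [0.5343, 0.1932, 0.2445]
tool_rot: [0.0, 0.398, 0.917, 0.0]
contact_force: [0.9, 0.0, -0.4]
gripper_width: 0.998
grasp_force: 0.0
```

```bash
python3 - <<'E'
from h import *
import cv2
m=optics.camera_model("wrist");im=optics.read_camera("wrist")
cv2.imwrite("pics/w2.png",im);o=bot.get_obs();print(o["eef_pos"],o["tool_rot"],o["t"])
for r in(.082,.086,.106,.118): print(proj(m,[.6105-.729*r,.2666-.6845*r,.147]))
E
```

```text
[0.5346 0.1932 0.2449] [0.0005 0.3981 0.9174 0.0007] 2.1
[355.3304 231.0287]
[349.0603 231.0405]
[317.7087 231.0997]
[298.8973 231.1351]
```

View pics/w2.png

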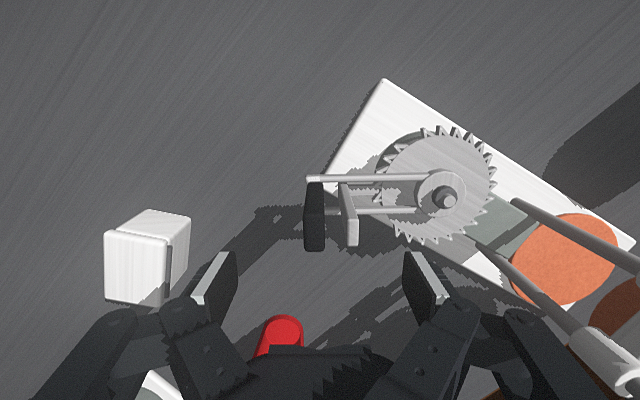

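Trigger and bar match the prediction to within 2 mm (bar outer edge at column 302, trigger inner edge at 358, pads centred on about 320). Descending next.

Emit:
{"op": "drive_tool", "data": {
  "deltas": [
    {"gripper": 0,"offset": [0.001,0.001,0.02],"angular": [0,0,0]},
    {"gripper": 0,"offset": [0.001,0.001,0.04],"angular": [0,0,0]},
    {"gripper": 0,"offset": [0.001,0.001,0.056],"angular": [0,0,0]},
    {"gripper": 0,"offset": [0.001,0.001,0.065],"angular": [0,0,0]},
    {"gripper": 0,"offset": [0.001,0.001,0.065],"angular": [0,0,0]}
  ]
}}

```text
t: 2.6
eef_pos: [0.534, 0.1939, 0.1786]
tool_rot: [-0.0, 0.398, 0.917, -0.0]
contact_force: [-0.1, -0.0, 0.2]
gripper_width: 1.0
grasp_force: 0.0
```

Emit:
{"op": "drive_tool", "data": {
  "deltas": [
    {"gripper": 60,"offset": [0,0,0],"angular": [0,0,0]},
    {"gripper": 110,"offset": [0,0,0],"angular": [0,0,0]},
    {"gripper": 140,"offset": [0,0,0],"angular": [0,0,0]},
    {"gripper": 140,"offset": [0,0,0],"angular": [0,0,0]},
    {"gripper": 140,"offset": [0,0,0],"angular": [0,0,0]}
  ],
  "grip_force": 45
}}

```text
t: 3.1
eef_pos: [0.535, 0.1945, 0.1797]
tool_rot: [0.001, 0.398, 0.917, 0.001]
contact_force: [2.0, 2.0, 2.0]
gripper_width: 0.454
grasp_force: 1.4
```

Emit:
{"op": "drive_tool", "data": {
  "deltas": [
    {"gripper": 170,"offset": [0,0,0],"angular": [0,0,0]},
    {"gripper": 200,"offset": [0,0,0],"angular": [0,0,0]},
    {"gripper": 255,"offset": [0,0,0],"angular": [0,0,0]},
    {"gripper": 255,"offset": [0,0,0],"angular": [0,0,0]},
    {"gripper": 255,"offset": [0,0,0],"angular": [0,0,0]}
  ],
  "grip_force": 45
}}

```text
t: 3.6
eef_pos: [0.5345, 0.1937, 0.1796]
tool_rot: [0.0, 0.399, 0.917, 0.0]
contact_force: [0.5, 1.6, 6.9]
gripper_width: 0.266
grasp_force: 43.4
```

Emit:
{"op": "drive_tool", "data": {
  "deltas": [
    {"gripper": 255,"offset": [0,0,0],"angular": [0,0,0]},
    {"gripper": 255,"offset": [0,0,0],"angular": [0,0,0]}
  ]
}}

```text
t: 3.8
eef_pos: [0.5345, 0.1937, 0.1796]
tool_rot: [0.0, 0.399, 0.917, 0.0]
contact_force: [0.0, 1.5, 6.3]
gripper_width: 0.269
grasp_force: 43.4
```

```bash
python3 - <<'E'
from h import *
o=bot.get_obs();print(o["eef_pos"],o["tool_rot"],o["contact_force"],o["torque"],o["gripper_width"]*85,o["q"])
d=o["eef_pos"][:2]-[.6105,.2666];print(np.hypot(*d),np.degrees(np.arctan2(d[1],d[0])))
# chord rows in the present tool frame: x=tangent (clockwise), y=inward, turn +z
for th in np.arange(.04,.64,.04): print(round(th,2),(.1055*np.array([np.sin(th),1-np.cos(th)])).round(4),round(th/(np.pi/4),3))
E
```

```text
[0.5345 0.1937 0.1796] [0.0001 0.3991 0.9169 0.0003] [0.0366 1.4787 6.2837] [-0.0268  0.1364 -0.3735] 22.833289431178873 [-0.6455  0.4614  0.2414  1.9349 -0.1551  0.7625  0.4338]
0.10531687241635616 -136.1794873189926
0.04 [0.0042 0.0001] 0.051
0.08 [0.0084 0.0003] 0.102
0.12 [0.0126 0.0008] 0.153
0.16 [0.0168 0.0013] 0.204
0.2 [0.021  0.0021] 0.255
0.24 [0.0251 0.003 ] 0.306
0.28 [0.0292 0.0041] 0.357
0.32 [0.0332 0.0054] 0.407
0.36 [0.0372 0.0068] 0.458
0.4 [0.0411 0.0083] 0.509
0.44 [0.0449 0.01  ] 0.56
0.48 [0.0487 0.0119] 0.611
0.52 [0.0524 0.0139] 0.662
0.56 [0.056  0.0161] 0.713
0.6 [0.0596 0.0184] 0.764
```

Width is about 23 mm, so the trigger is fully squeezed. I'll ease the crank back along the arc at 0.4 rad/s.

Emit:
{"op": "drive_tool", "data": {
  "deltas": [
    {"gripper": 255,"offset": [0.0042,0.0001,0],"angular": [0,0,0.051]},
    {"gripper": 255,"offset": [0.0084,0.0003,0],"angular": [0,0,0.102]},
    {"gripper": 255,"offset": [0.0126,0.0008,0],"angular": [0,0,0.153]},
    {"gripper": 255,"offset": [0.0168,0.0013,0],"angular": [0,0,0.204]},
    {"gripper": 255,"offset": [0.021,0.0021,0],"angular": [0,0,0.255]}
  ]
}}

```text
t: 4.3
eef_pos: [0.5214, 0.2103, 0.1796]
tool_rot: [-0.0, 0.49, 0.872, -0.0]
contact_force: [-1.7, -0.3, 7.3]
gripper_width: 0.268
grasp_force: 44.7
```

```bash
cat > c.py <<'E'
from h import *
o=bot.get_obs();w,x,y,z=o["tool_rot"];yd=np.array([2*x*y,y*y-x*x])
d=o["eef_pos"][:2]-[.6105,.2666];r=d/np.hypot(*d);F=o["contact_force"]
print("r",np.hypot(*d),"ang",np.degrees(np.arctan2(d[1],d[0]))%360,"ytool",np.degrees(np.arctan2(yd[1],yd[0])),"Frad",F[:2]@r,"Fcw",F[0]*r[1]-F[1]*r[0],"Fz",F[2],o["torque"],o["gripper_width"]*85,o["grasp_force"],o["eef_pos"])
E
python3 c.py
```

```text
r 0.10540042485784826 ang 212.31001136974282 ytool 31.37556779241872 Frad 1.6304899820435836 Fcw 0.6792462139494579 Fz 7.286752453539534 [-0.1248  0.4062 -0.3229] 22.787119233154407 44.72312130499631 [0.5214 0.2103 0.1796]
```

Emit:
{"op": "drive_tool", "data": {
  "deltas": [
    {"gripper": 255,"offset": [0.0042,0.0001,0],"angular": [0,0,0.051]},
    {"gripper": 255,"offset": [0.0084,0.0003,0],"angular": [0,0,0.102]},
    {"gripper": 255,"offset": [0.0126,0.0008,0],"angular": [0,0,0.153]},
    {"gripper": 255,"offset": [0.0168,0.0013,0],"angular": [0,0,0.204]},
    {"gripper": 255,"offset": [0.021,0.0021,0],"angular": [0,0,0.255]}
  ]
}}

```text
t: 4.8
eef_pos: [0.5119, 0.2292, 0.1796]
tool_rot: [-0.001, 0.574, 0.819, -0.0]
contact_force: [-1.5, 0.1, 9.6]
gripper_width: 0.266
grasp_force: 44.8
```

```bash
python3 c.py; python3 - <<'E'
from h import *
import cv2
a=optics.read_camera("scene")[110:310,360:600];b=optics.read_camera("top")[20:260,40:260]
cv2.imwrite("pics/s2.png",cv2.hconcat([cv2.resize(a,(400,333)),cv2.resize(b,(305,333))]))
E
```

```text
r 0.10546965537779066 ang 200.76786012178783 ytool 19.902643306272033 Frad 1.332125062096212 Fcw 0.6307176064702655 Fz 9.593318397267554 [-0.0982  0.694  -0.2975] 22.65222010835826 44.79951146990061 [0.5119 0.2292 0.1796]
```

View pics/s2.png

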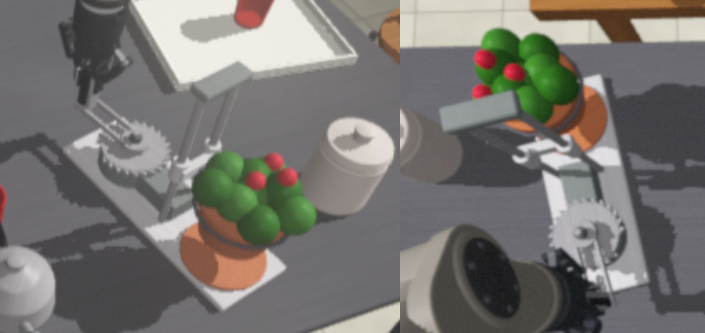

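The crank has turned with the hand and the pot has sunk under control. Continuing.

Emit:
{"op": "drive_tool", "data": {
  "deltas": [
    {"gripper": 255,"offset": [0.0042,0.0001,0],"angular": [0,0,0.051]},
    {"gripper": 255,"offset": [0.0084,0.0003,0],"angular": [0,0,0.102]},
    {"gripper": 255,"offset": [0.0126,0.0008,0],"angular": [0,0,0.153]},
    {"gripper": 255,"offset": [0.0168,0.0013,0],"angular": [0,0,0.204]},
    {"gripper": 255,"offset": [0.021,0.0021,0],"angular": [0,0,0.255]}
  ]
}}

```text
t: 5.4
eef_pos: [0.5062, 0.2498, 0.1796]
tool_rot: [-0.001, 0.653, 0.757, -0.001]
contact_force: [-3.4, -0.2, 10.8]
gripper_width: 0.268
grasp_force: 45.2
```

Emit:
{"op": "drive_tool", "data": {
  "deltas": [
    {"gripper": 255,"offset": [0.0042,0.0001,0],"angular": [0,0,0.051]},
    {"gripper": 255,"offset": [0.0084,0.0003,0],"angular": [0,0,0.102]},
    {"gripper": 255,"offset": [0.0126,0.0008,0],"angular": [0,0,0.153]},
    {"gripper": 255,"offset": [0.0168,0.0013,0],"angular": [0,0,0.204]},
    {"gripper": 255,"offset": [0.021,0.0021,0],"angular": [0,0,0.255]}
  ]
}}

```text
t: 5.9
eef_pos: [0.5048, 0.2713, 0.1796]
tool_rot: [-0.001, 0.725, 0.688, -0.001]
contact_force: [-5.7, 0.4, 11.8]
gripper_width: 0.268
grasp_force: 46.0
```

```bash
python3 c.py
```

```text
r 0.10581951736628266 ang 177.47436996285037 ytool -3.0159745858307763 Frad 5.70052230299302 Fcw 0.16412265490931072 Fz 11.826370087463152 [ 0.0936  1.2239 -0.3491] 22.79178317544392 45.99065645132214 [0.5048 0.2713 0.1796]
```

Emit:
{"op": "drive_tool", "data": {
  "deltas": [
    {"gripper": 255,"offset": [0.0042,0.0001,0],"angular": [0,0,0.051]},
    {"gripper": 255,"offset": [0.0084,0.0003,0],"angular": [0,0,0.102]},
    {"gripper": 255,"offset": [0.0126,0.0004,0],"angular": [0,0,0.153]},
    {"gripper": 255,"offset": [0.0168,0.001,0],"angular": [0,0,0.204]},
    {"gripper": 255,"offset": [0.021,0.0016,0],"angular": [0,0,0.255]}
  ]
}}

```text
t: 6.4
eef_pos: [0.5076, 0.2925, 0.1796]
tool_rot: [-0.001, 0.791, 0.612, -0.001]
contact_force: [-4.2, 2.2, 10.3]
gripper_width: 0.267
grasp_force: 46.1
```

```bash
python3 c.py
```

```text
r 0.10613124160019069 ang 165.86332165781585 ytool -14.48325352893095 Frad 4.589499750881336 Fcw 1.0730378937538712 Fz 10.298191585242252 [ 0.2741  1.047  -0.3062] 22.725155960833575 46.0918454406783 [0.5076 0.2925 0.1796]
```

Emit:
{"op": "drive_tool", "data": {
  "deltas": [
    {"gripper": 255,"offset": [0.0025,0,0],"angular": [0,0,0.03]},
    {"gripper": 255,"offset": [0.005,0.0001,0],"angular": [0,0,0.06]},
    {"gripper": 255,"offset": [0.0075,0.0002,0],"angular": [0,0,0.09]},
    {"gripper": 255,"offset": [0.0084,0.0003,0],"angular": [0,0,0.102]},
    {"gripper": 255,"offset": [0.0084,0.0003,0],"angular": [0,0,0.102]}
  ]
}}

```text
t: 6.9
eef_pos: [0.5082, 0.295, 0.1792]
tool_rot: [0.0, 0.814, 0.581, -0.006]
contact_force: [-15.7, -13.9, 23.5]
gripper_width: 0.261
grasp_force: 44.5
```

```bash
python3 c.py
```

```text
r 0.10617363179664044 ang 164.48004797767945 ytool -18.99865996810185 Frad 11.4084228970153 Fcw -17.546688275007057 Fz 23.54125242489999 [-2.5705  2.2795  0.6437] 22.197675931905174 44.543851017951965 [0.5082 0.295  0.1792]
```

Force opposing the motion jumped to 17 N, so this looks like the bottom stop. I'll relieve the press and check the pot before releasing.

Emit:
{"op": "drive_tool", "data": {
  "deltas": [
    {"gripper": 255,"offset": [-0.003,0,0],"angular": [0,0,-0.03]},
    {"gripper": 255,"offset": [-0.005,0,0],"angular": [0,0,-0.05]},
    {"gripper": 255,"offset": [-0.005,0,0],"angular": [0,0,-0.05]}
  ]
}}

```text
t: 7.2
eef_pos: [0.508, 0.2943, 0.1793]
tool_rot: [-0.001, 0.803, 0.596, -0.002]
contact_force: [-5.9, 0.2, 10.3]
gripper_width: 0.265
grasp_force: 46.9
```

```bash
python3 c.py; python3 - <<'E'
from h import *
import cv2
a=optics.read_camera("scene")[110:310,360:600];b=optics.read_camera("top")[20:260,40:260]
cv2.imwrite("pics/s3.png",cv2.hconcat([cv2.resize(a,(420,350)),cv2.resize(b,(320,350))]))
E
```

```text
r 0.10621555704105876 ang 164.8745027725955 ytool -16.773885959215068 Frad 5.744958995707237 Fcw -1.3179135890351343 Fz 10.32113292748346 [-0.5113  0.9446 -0.6073] 22.484753764599255 46.92740499973297 [0.508  0.2943 0.1793]
```

View pics/s3.png

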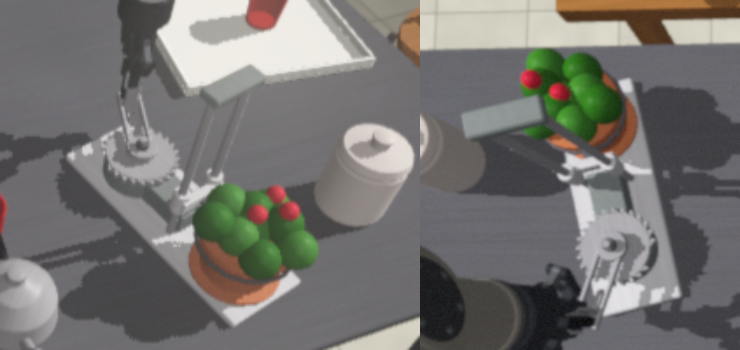

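The pot sits on its saucer. Now I'll open the fingers and lift straight up.

Emit:
{"op": "drive_tool", "data": {
  "deltas": [
    {"gripper": 170,"offset": [0,0,0],"angular": [0,0,0]},
    {"gripper": 120,"offset": [0,0,0],"angular": [0,0,0]},
    {"gripper": 60,"offset": [0,0,0],"angular": [0,0,0]},
    {"gripper": 0,"offset": [0,0,0],"angular": [0,0,0]},
    {"gripper": 0,"offset": [0,0,0],"angular": [0,0,0]}
  ]
}}

```text
t: 7.8
eef_pos: [0.5088, 0.2954, 0.1786]
tool_rot: [-0.0, 0.802, 0.597, -0.001]
contact_force: [0.4, 0.1, 0.0]
gripper_width: 0.985
grasp_force: 0.0
```

Emit:
{"op": "drive_tool", "data": {
  "deltas": [
    {"gripper": 0,"offset": [0,0,0],"angular": [0,0,0]},
    {"gripper": 0,"offset": [0,0,0],"angular": [0,0,0]},
    {"gripper": 0,"offset": [0,0,-0.02],"angular": [0,0,0]},
    {"gripper": 0,"offset": [0,0,-0.05],"angular": [0,0,0]},
    {"gripper": 0,"offset": [0,0,-0.09],"angular": [0,0,0]}
  ]
}}

```text
t: 8.3
eef_pos: [0.5083, 0.2949, 0.2685]
tool_rot: [0.0, 0.802, 0.597, -0.002]
contact_force: [0.9, 0.7, -0.9]
gripper_width: 1.002
grasp_force: 0.0
```

Emit:
{"op": "drive_tool", "data": {
  "deltas": [
    {"gripper": 0,"offset": [0,0,-0.02],"angular": [0,0,0]},
    {"gripper": 0,"offset": [0,0,-0.02],"angular": [0,0,0]},
    {"gripper": 0,"offset": [0,0,-0.02],"angular": [0,0,0]}
  ]
}}

```text
t: 8.6
eef_pos: [0.5091, 0.2954, 0.2888]
tool_rot: [-0.0, 0.802, 0.597, 0.0]
contact_force: [-1.0, 0.2, -0.6]
gripper_width: 0.998
grasp_force: 0.0
```

```bash
python3 c.py; python3 - <<'E'
from h import *
import cv2
b=optics.read_camera("wrist");a=optics.read_camera("scene")[110:310,360:600]
cv2.imwrite("pics/s4.png",cv2.hconcat([cv2.resize(a,(360,300)),cv2.resize(b,(430,300))]))
E
```

```text
r 0.10540638099486623 ang 164.14867388432026 ytool -16.67099369800897 Frad 1.0428074903853932 Fcw -0.10149119566427667 Fz -0.6235354387861451 [-0.01    0.0386  0.0834] 84.85790438643365 0.0 [0.5091 0.2954 0.2888]
```

View pics/s4.png

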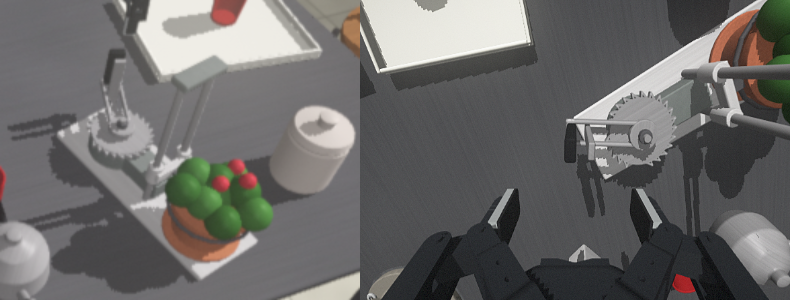

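The pot is on its saucer, the crank is free and the hand is clear of it.

```bash
python3 -c "
from station import bot
print(bot.hand_in())"
```

```text
the job is handed in; nothing more can be done
None
```

The wide pot was lowered under control onto its saucer, the crank released and the gripper moved clear; I handed the job in at about 8.7 s without touching the slim-pot hoist, and no verdict was returned.

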